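# Reset the thickness adjuster on a leather skiver

### The job

On the bench skiver (the machine whose lock ring has a handle with an upright peg), loosen the lock ring by swinging its handle about 60 degrees anticlockwise, and only then turn the adjuster by its bar, clockwise, until its pointer lines up with the index tab on the machine. Then swing the lock ring's handle back clockwise until it is tight again, with the pointer still on the tab, and let go.

Things in the scene. Friction and masses are not known exactly. Their poses are not given: they have to be found in the camera images.
- lock_ring (a joint): Angle of the skiver's steel lock ring (knurled, 70 mm across, top 99 mm above the bench) about its vertical axis, seen from above: 0 = tight stop, where it starts; grows anticlockwise as it loosens, to a stop at 1.15 rad. Stiff (about 3 N at the peg), stays where left. Its handle, a flat bar 14 mm wide, top 97 mm above the bench, runs out to an upright peg.
- ring_peg (a point): Middle of the exposed part of the black upright peg at the end of the lock ring's handle: round, 16 mm diameter, 125 mm above the bench; exposed from 97 to 149 mm. It swings with the ring on a circle of radius 95 mm about the vertical axis through adjuster_grip. Its x axis points outward along the handle.
- adjuster (a joint): Angle of the adjuster about the ring's axis, seen from above: 0 = pointer at the index tab; grows anticlockwise; limits -1.5 and 1.5 rad; starts at 0.7 to 1.3. Stiff (0.12 N m), stays where left. The tab is fixed on the machine's side away from its feed rollers: upright metal, 7 mm wide, 48 to 64 mm from the axis, top 106 mm above the bench; the handle never passes it.
- adjuster_grip (a point): On the axis of adjuster and ring, middle of the adjuster's dark grip bar, 133 mm above the bench. Bar 14 mm thick, 48 long, 40 tall (112 to 152 mm above the bench). x points along it to its pointer, a slim light-metal finger at its top, tip 48 mm from the axis; y is across it. The skiver (base 200 x 150 mm) is bolted down. The similar machine with a round star wheel and no lock ring is another one.

How it is judged:
On the way, in this order (a step that is already met when the one before it is completed fails the run):
1. the lock ring is loosened (beyond 0.75 rad) with the adjuster not yet turned to the tab (value of joint lock_ring above 0.75 rad and value of joint adjuster above 0.4 rad), for 0.1 s.
2. with the ring still loose, the pointer is brought to within 0.2 rad of the tab (value of joint lock_ring above 0.5 rad and value of joint adjuster between -0.2 and 0.2 rad), for 0.2 s.
3. the lock ring is tight again (below 0.2 rad) with the pointer on the tab (value of joint each of lock_ring, adjuster below 0.2 rad and value of joint adjuster above -0.2 rad), for 0.2 s.
At the end, for the whole second after the job is handed in: The lock ring is back within 0.2 rad (11 degrees) of its tight stop and the adjuster's pointer is within 0.2 rad (11 degrees) of the index tab, either side (all of step 3); the robot touches nothing.
It fails at once if the adjuster is turned while the lock ring is tight (below 0.3 rad) (value of joint lock_ring below 0.3 rad and (velocity of joint adjuster above 0.3 rad/s or velocity of joint adjuster below -0.3 rad/s)).
It also fails if it takes over 64 s, if anything falls off the work surface, if the arm or the gripper's body presses on something with over 40 N, if the wrist force passes 120 N, or if a joint passes its speed limit or range.

### The arm

A 7-joint arm with a two-finger parallel gripper is mounted at the origin on the work surface. World frame = base frame: x ahead of the robot, y to its left, z up, the work surface at z = 0. Lengths are in m, angles in rad, forces in N, time in s.
With the tool pointing down it reaches from about 0.4 to 0.85 m from the base axis. Payload 10.4 kg.
Tool frame: the origin (TCP) lies between the finger pads; the fingertips stand 19 mm ahead of it and the grasp point (between the pads) is the TCP (manip.tip_reach is the z of the fingertips in the tool frame, in m); z points along the fingers, y is the direction in which the jaws open and shut (so a half turn about z gives the same grasp; the last joint's range is limited). The gripper opens to 85 mm and grips with 20 to 120 N. Pads are 22 mm wide; open, the fingers measure 114 mm over their backs; the gripper's body (76 mm by 85 mm) begins 54 mm behind the grasp point. The pads swing forward as they close: fully open they stand 13 mm farther back than shut.
Start: joints at [-1.143, 0.332, -0.065, 1.46, 0.022, 1.35, -0.088], TCP at [0.272, 0.563, 0.25] pointing down, gripper open.
Joint ranges: [-2.6, 2.6], [-0.5, 2.12], [-1.47, 1.34], [0.16, 2.42], [-1.27, 4.41], [0.06, 2.06], [-2.6, 2.6]. Speed limits (rad/s): [2.22, 2.22, 2.79, 2.79, 3.14, 3.14, 3.14].

### API

Orientations are given as a unit quaternion [x, y, z, w].
In Python, from workcell import sensors, cams, manip gives the robot as it stands.
- The arm moves only by the shell command python3 -m jog 'ROWS' [FORCE]. ROWS is JSON, a list of rows, each a list of 3 entries, a list of its own where there are three numbers: the shift along the world's x, y, z in m, then the turn, a rotation vector about the world's x, y, z in rad, then the opening in per cent of the stroke, from 0 (shut) to 100 (fully open). In form: [[[dx, dy, dz], [wx, wy, wz], grip], ...]. A call has 1 to 5 rows; each row shifts and turns the pose as measured when the row begins; what a row does not reach is not made up. A row lasts 1/8 s, in which the tool goes at most 62.5 mm and 10.7 degrees, less where a joint would pass 70% of its speed; a pose out of reach is approached as far as the arm can. A call with a gripper value outside its range is refused whole. The fingers move at their own pace and stop on an object; FORCE is the grip in N (left out, the last holds). Time passes only in rows, so rows that do not move let the fingers close. It gives the time, the measured TCP pose, the force and the opening at its end, in the units of the state.
- sensors.get_obs(): the state, without advancing time (a new reading comes with each control period).
- cams.camera(name): name is "side" or "top" or "wrist"; returns (picture, depth): 420x560x3 uint8, red, green, blue; 420x560 float32, m along the optical axis (not along the pixel's ray), 0 where there is no reading.
- cams.camera_model(name): a dict with "intrinsics" (3x3 intrinsics, pixels), "view" (4x4, takes a point from world to camera coordinates). Camera axes: x right, y down, z forward; pixel columns grow to the right and rows downward; lengths in m; the calibration is good to about 2 mm. A picture is of the moment at which its call begins: read the wrist's pose just before it. camera_model takes no time and is no camera call; for the wrist camera it gives the pose at the moment of the call.
- manip.hand_in(): hands the job in, once; it reports no verdict.
The state is a dict: "clock": time; "joint_pos": joint angles; "joint_velocities": joint speeds; "tau": joint torques, N m; "position": TCP position; "ee_rot": TCP orientation; "ft_force": force on the tool from outside, world axes, zero at the start; "torque": the same for the moment, N m; "grip_width": opening from 0.0 (shut) to 1.0 (fully open).
Only numpy, scipy, OpenCV 4.12 (cv2) and the standard library are available. Lean on these libraries where they do the work, as an engineer would, in place of code of your own. Each camera call takes 0.05 s, during which the arm holds its last target.

## Working session

There is one attempt and no reset: what is moved stays moved. The work goes in short steps, Python scripts to look and compute and a shell command to move; the robot and the scene stay as the last step left them, time stands still between calls to the robot, and variables do not carry over. Pictures are saved under pics/ and viewed, and the job is handed in when it is done.

```bash
mkdir -p pics; ls
python3 - <<'E'
from workcell import sensors,cams,manip
import cv2
for n in ("top","side"):
    p,d=cams.camera(n); cv2.imwrite(f"pics/{n}0.png",p[:,:,::-1])
print(sensors.get_obs())
E
```

```text
pics
{'clock': 0.1, 'joint_pos': array([-1.14259996,  0.33281664, -0.06469015,  1.46085454,  0.02158902,
        1.34989482, -0.08850374]), 'joint_velocities': array([-0.00032852,  0.00014432, -0.00027695, -0.00146312, -0.00027395,
       -0.00018452, -0.00056647]), 'tau': array([ 2.45443844e-03, -6.26748848e+01,  4.94593859e-02, -3.92425418e+01,
        1.63958583e-02,  7.01422192e-03,  3.07654454e-05]), 'position': array([0.27217049, 0.5622824 , 0.2495918 ]), 'ee_rot': array([ 2.23492645e-01,  9.74705406e-01, -6.28182121e-04, -1.18456352e-04]), 'ft_force': array([ 0.663905  , -0.13757907,  0.72847474]), 'torque': array([-0.00285498, -0.01043261,  0.05304047]), 'grip_width': 0.9965672503650984}
```

View pics/top0.png

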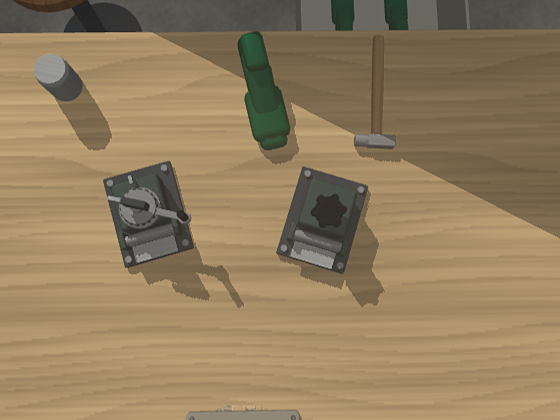

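View pics/side0.png

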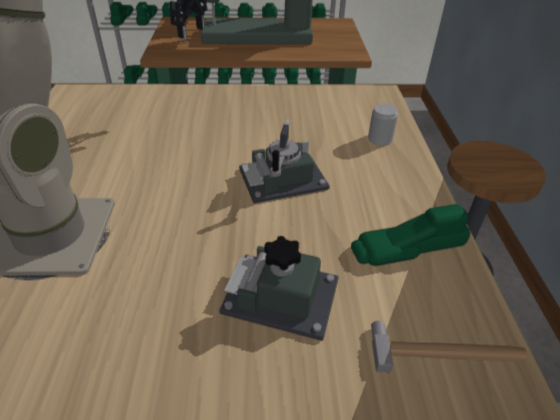

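```bash
cat > h.py <<'E'
import numpy as np
from workcell import sensors,cams,manip
def ray(name,u,v,z,m=None):
    m=m or cams.camera_model(name); K=np.array(m["intrinsics"]);V=np.array(m["view"])
    R=V[:3,:3];t=V[:3,3]; c=-R.T@t
    d=R.T@np.linalg.inv(K)@np.array([u,v,1.])
    return c+d*(z-c[2])/d[2]
def proj(name,P,m=None):
    m=m or cams.camera_model(name); K=np.array(m["intrinsics"]);V=np.array(m["view"])
    q=V[:3,:3]@np.array(P)+V[:3,3]; q=K@q; return q[:2]/q[2]
E
python3 - <<'E'
from h import *
import cv2
p=cv2.imread("pics/top0.png")
cv2.imwrite("pics/top0c.png",cv2.resize(p[155:275,95:205],None,fx=5,fy=5,interpolation=cv2.INTER_CUBIC)[:600])
p=cv2.imread("pics/side0.png")
cv2.imwrite("pics/side0c.png",cv2.resize(p[110:210,230:340],None,fx=6,fy=6,interpolation=cv2.INTER_CUBIC)[:600])
for n in("top","side"):
  m=cams.camera_model(n);V=m["view"];print(n,-V[:3,:3].T@V[:3,3],m["intrinsics"][0][0]);print(V[:3,:3].round(3))
E
```

```text
top [ 0.34793752 -0.05241115  1.15278425] 536.2960954081203
[[-0.013 -1.     0.01 ]
 [-0.987  0.011 -0.16 ]
 [ 0.16  -0.012 -0.987]]
side [ 0.47582547 -0.72469369  0.7136783 ] 449.1664148556317
[[ 1.    -0.023  0.014]
 [-0.004 -0.648 -0.762]
 [ 0.027  0.761 -0.648]]
```

View pics/top0c.png

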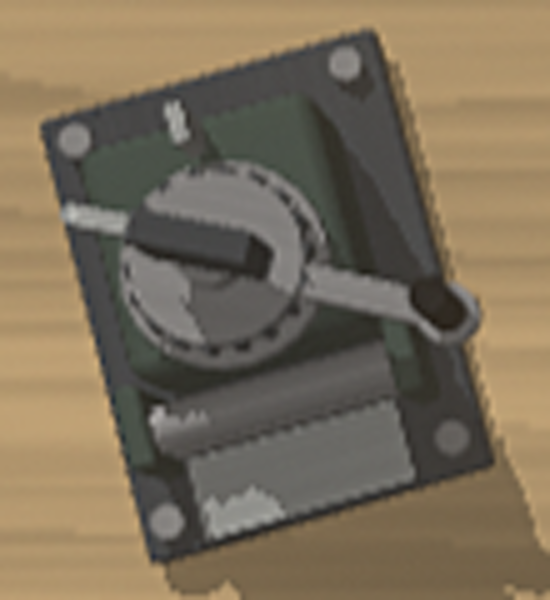

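View pics/side0c.png

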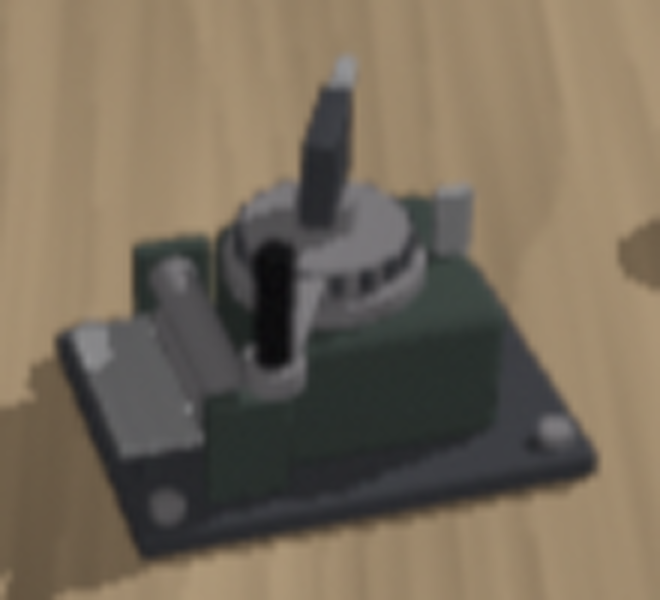

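Run:
```python
from h import *
T=lambda u,v,z: ray("top",95+u/5,155+v/5,z)[:2]
S=lambda u,v,z: ray("side",230+u/6,110+v/6,z)[:2]
for n,a in dict(pegT=T(437,290,.149),pegS=S(275,245,.149),pegbS=S(274,365,.097),tabT=T(175,108,.106),tabS=S(454,190,.106),ptrT=T(62,210,.15),ptrS=S(346,62,.15),
 barT_l=T(134,223,.152),barT_r=T(260,255,.152),barS_near=S(326,150,.152),barS_far=S(338,90,.152),ringTl=T(120,260,.099),ringTr=T(328,250,.099),ringTtop=T(225,158,.099),
 c0=T(73,140,.012),c1=T(344,64,.012),c2=T(452,438,.012),c3=T(167,520,.012)).items(): print(n,a.round(4))
```

```text
pegT [0.5032 0.1058]
pegS [0.5039 0.1085]
pegbS [0.5042 0.1039]
tabT [0.5844 0.2177]
tabS [0.5807 0.2119]
ptrT [0.5354 0.2479]
ptrS [0.536  0.2394]
barT_l [0.5297 0.22  ]
barT_r [0.5169 0.1722]
barS_near [0.5251 0.1693]
barS_far [0.5317 0.2141]
ringTl [0.5245 0.2395]
ringTr [0.5276 0.1572]
ringTtop [0.5653 0.199 ]
c0 [0.592  0.2856]
c1 [0.6245 0.1692]
c2 [0.4606 0.1201]
c3 [0.4272 0.2401]
```

```bash
python3 -m jog '[[[0.023,-0.046,0],[0,0,-0.17],40],[[0.023,-0.046,0],[0,0,-0.17],40],[[0.023,-0.046,0],[0,0,-0.17],40],[[0.023,-0.046,0],[0,0,-0.17],40],[[0.023,-0.046,0],[0,0,-0.17],40]]'; python3 -m jog '[[[0.023,-0.046,0],[0,0,0],40],[[0.023,-0.046,0],[0,0,0],40],[[0.023,-0.046,0],[0,0,0],40],[[0.023,-0.046,0],[0,0,0],40],[[0,0,0],[0,0,0],40]]'
python3 - <<'E'
from h import *
import cv2
print(sensors.get_obs())
p,d=cams.camera("wrist");cv2.imwrite("pics/w1.png",p[:,:,::-1]);np.save("w1.npy",cams.camera_model("wrist"),allow_pickle=True)
E
```

```text
clock: 0.72
position: [0.386, 0.3277, 0.2467]
ee_rot: [0.613, 0.79, -0.002, -0.002]
ft_force: [1.1, 0.3, 0.4]
grip_width: 0.4
clock: 1.35
position: [0.4807, 0.1325, 0.246]
ee_rot: [0.617, 0.787, -0.002, -0.002]
ft_force: [-0.5, 1.2, -0.9]
grip_width: 0.399
{'clock': 1.35, 'joint_pos': array([-0.70419718,  0.0494973 ,  0.3580385 ,  1.80682129, -0.01874243,
        1.29438007, -0.09963452]), 'joint_velocities': array([-0.02887137, -0.00080405, -0.0621687 ,  0.00859486, -0.02392582,
        0.00090636, -0.01930634]), 'tau': array([ 2.11233057e+00, -3.88509572e+01,  2.98210345e+00, -3.86564434e+01,
        4.00290610e-01,  6.06782953e-03,  8.62357132e-01]), 'position': array([0.48067924, 0.13250664, 0.2460214 ]), 'ee_rot': array([ 0.61669846,  0.78719382, -0.00232675, -0.00186586]), 'ft_force': array([-0.50325505,  1.16520243, -0.86500784]), 'torque': array([0.05215561, 0.02266089, 0.00109372]), 'grip_width': 0.3993665333406193}
```

View pics/w1.png

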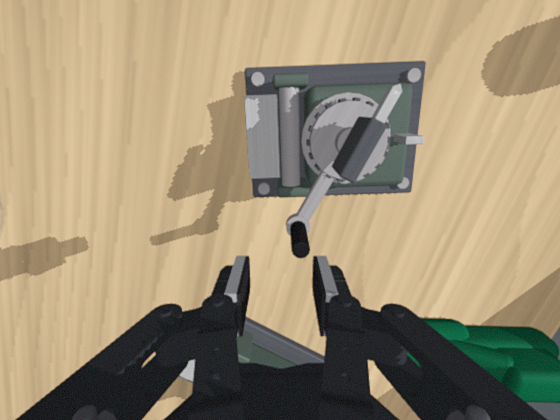

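Run:
```python
from h import *
import cv2
p=cv2.imread("pics/w1.png")
cv2.imwrite("pics/w1c.png",cv2.resize(p[55:265,235:435],None,fx=2.8,fy=2.8,interpolation=cv2.INTER_CUBIC))
```

```text
(no output)
```

View pics/w1c.png

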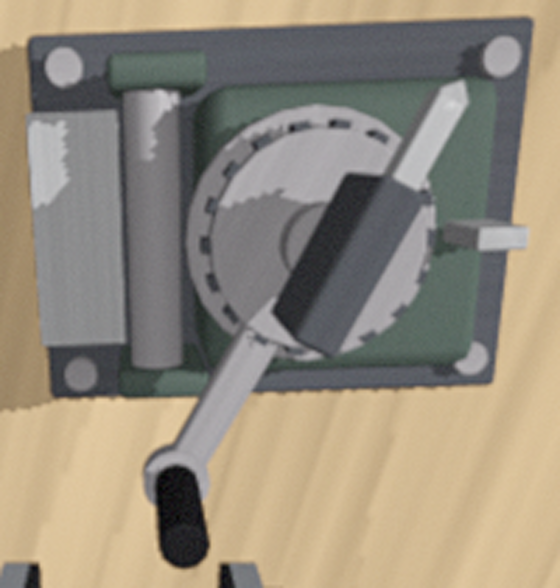

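Run:
```python
from h import *
from scipy.optimize import least_squares
m=np.load("w1.npy",allow_pickle=True).item()
V=m["view"];print("cam",-V[:3,:3].T@V[:3,3])
W=lambda u,v,z: ray("wrist",235+u/2.8,55+v/2.8,z,m)[:2]
peg=W(186,545,.149);tab=W(503,237,.106);ptr=W(461,84,.15)
print(peg,tab,ptr)
obs=[(peg,.095),(np.array([.5035,.107]),.095),(tab,.056),(np.array([.5825,.215]),.056),(ptr,.048),(np.array([.536,.2435]),.048)]
f=lambda c:[np.hypot(*(p-c))-r for p,r in obs]
s=least_squares(f,[.526,.198]);c=s.x;print(c,s.fun)
ang=lambda p:np.arctan2(*(p-c)[::-1])
print([ang(p) for p,_ in obs])
for z in(.152,.112):
  for l,w in((24,7),(24,-7),(-24,-7),(-24,7)):
    a=ang(ptr);P=[c[0]+.001*(l*np.cos(a)-w*np.sin(a)),c[1]+.001*(l*np.sin(a)+w*np.cos(a)),z]
    u,v=proj("wrist",P,m);print(z,l,w,(u-235)*2.8,(v-55)*2.8)
for t in range(0,360,90):
    u,v=proj("wrist",[c[0]+.035*np.cos(np.radians(t)),c[1]+.035*np.sin(np.radians(t)),.099],m);print(t,(u-235)*2.8,(v-55)*2.8)
```

```text
cam [0.46116109 0.214382   0.36991183]
[0.50301887 0.11128157] [0.57892289 0.21842682] [0.53513643 0.24961913]
[0.52733265 0.20011406] [-0.00290021  0.00111568 -0.00125596  0.00114042  0.00211637 -0.00375678]
[np.float64(-1.8379570152551048), np.float64(-1.8213681911241788), np.float64(0.3410915048815011), np.float64(0.2635555742017273), np.float64(1.4144468880205914), np.float64(1.3736188532074516)]
0.152 24 7 386.79633913794333 174.89285450436262
0.152 24 -7 435.3811618009949 197.44821289962047
0.152 -24 -7 346.62347160312186 366.3178924919334
0.152 -24 7 300.51550662064835 346.5002072270337
0.112 24 7 347.86453573501296 171.61124349124358
0.112 24 -7 389.2664297954675 190.73153554263462
0.112 -24 -7 315.90137314602026 335.50911584059236
0.112 -24 7 276.3170962234534 318.3817219540311
0 424.5398494638426 278.01360920203973
90 358.0747759841022 139.82536802365846
180 218.02825381954614 224.29282155561722
270 289.2928394206797 354.1116113430839
```

```bash
python3 -m jog '[[[0.022,-0.024,0],[0,0,0],40],[[0,0,0],[0,0,0],40],[[0,0,0],[0,0,0],40]]'
python3 - <<'E'
from h import *
import cv2
m=cams.camera_model("wrist");p,d=cams.camera("wrist");np.save("w2.npy",m,allow_pickle=True)
print(sensors.get_obs()["position"],d[230:250:5,300])
p=p[:,:,::-1];cv2.imwrite("pics/w2.png",p)
cv2.imwrite("pics/w2c.png",cv2.resize(p[20:260,190:390],None,fx=2.5,fy=2.5,interpolation=cv2.INTER_CUBIC))
E
```

```text
clock: 1.78
position: [0.5007, 0.1144, 0.2451]
ee_rot: [0.613, 0.79, -0.003, -0.003]
ft_force: [-1.1, 1.1, 0.1]
grip_width: 0.395
[0.50072506 0.11417748 0.24516015] [0.39901814 0.4011764  0.4029063  0.4051431 ]
```

View pics/w2c.png

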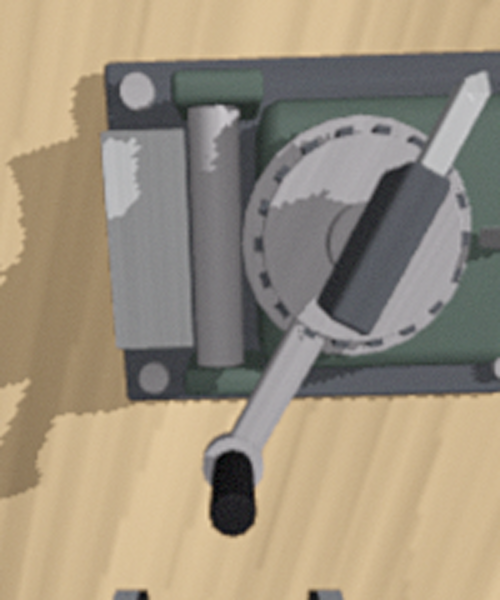

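Run:
```python
from h import *
m=np.load("w2.npy",allow_pickle=True).item()
W=lambda u,v,z: ray("wrist",190+u/2.5,20+v/2.5,z,m)[:2]
peg=W(233,514,.149)
print("peg",peg,"base",W(231,462,.097),"ptr",W(484,74,.15),"far corner",W(449,181,.152),"near",W(367,334,.152), "nl",W(320,310,.152),"ringL",W(244,238,.099),"ringR",W(472,232,.099),"hub",W(330,240,.1))
b=[W(449,181,.152),W(367,334,.152)];d=b[0]-b[1];print(np.hypot(*d),np.arctan2(d[1],d[0]))
n=np.array([-d[1],d[0]])/np.hypot(*d);print("ctr",(b[0]+b[1])/2+n*.007)
```

```text
peg [0.50361566 0.10837002] base [0.50255774 0.10909879] ptr [0.53651292 0.24707168] far corner [0.53606379 0.21959912] near [0.5270975  0.17429999] nl [0.51179552 0.17748905] ringL [0.48624101 0.19063437] ringR [0.56270199 0.2122783 ] hub [0.51546257 0.19745068]
0.04617797494131318 1.375386979306794
ctr [0.52471387 0.19830873]
```

```bash
python3 -m jog '[[[0.003,-0.006,-0.03],[0,0,0],40],[[0,0,-0.045],[0,0,0],40],[[0,0,-0.03],[0,0,0],40],[[0,0,0],[0,0,0],40]]' 40
python3 - <<'E'
from h import *
import cv2
m=cams.camera_model("wrist");p,d=cams.camera("wrist")
cv2.imwrite("pics/w3.png",p[:,:,::-1]);print(sensors.get_obs()["position"])
E
```

```text
clock: 2.33
position: [0.502, 0.1127, 0.1382]
ee_rot: [0.611, 0.792, -0.001, -0.003]
ft_force: [0.1, 0.1, 0.2]
grip_width: 0.399
[0.50288833 0.11293155 0.13959543]
```

View pics/w3.png

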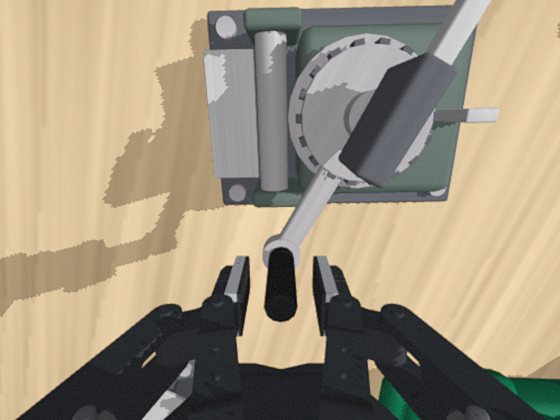

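```bash
python3 -m jog '[[[0,-0.005,-0.013],[0,0,0],40],[[0,0,-0.003],[0,0,0],40],[[0,0,0],[0,0,0],0],[[0,0,0],[0,0,0],0],[[0,0,0],[0,0,0],0]]' 40
```

```text
clock: 3.0
position: [0.5042, 0.1084, 0.1257]
ee_rot: [0.61, 0.792, 0.001, -0.002]
ft_force: [0.8, -0.0, -3.7]
grip_width: 0.173
```

Run:
```python
import numpy as np
c=np.array([.5255,.2])
a=-1.808
for i in range(9):
    p=c+.095*np.array([np.cos(a),np.sin(a)]);q=c+.095*np.array([np.cos(a+.15),np.sin(a+.15)]);print(round(a+1.808,2),p.round(4),(q-p).round(4));a+=.15
```

```text
0.0 [0.5032 0.1077] [ 0.014  -0.0023]
0.15 [0.5172 0.1054] [ 0.0142 -0.0002]
0.3 [0.5315 0.1052] [0.0141 0.002 ]
0.45 [0.5456 0.1071] [0.0137 0.004 ]
0.6 [0.5592 0.1112] [0.0129 0.006 ]
0.75 [0.5721 0.1172] [0.0118 0.0079]
0.9 [0.584  0.1251] [0.0105 0.0096]
1.05 [0.5945 0.1347] [0.009 0.011]
1.2 [0.6035 0.1457] [0.0072 0.0123]
```

```bash
python3 -m jog '[[[0.014,-0.002,0],[0,0,0.08],0],[[0.014,0,0],[0,0,0.08],0],[[0.014,0.002,0],[0,0,0.08],0]]' 40
```

```text
clock: 3.38
position: [0.5438, 0.1066, 0.1255]
ee_rot: [0.508, 0.861, -0.002, -0.004]
ft_force: [-7.9, -1.8, 4.3]
grip_width: 0.177
```

```bash
python3 -m jog '[[[0.014,0.004,0],[0,0,0.08],0],[[0.013,0.006,0],[0,0,0.08],0],[[0.012,0.008,0],[0,0,0.08],0]]' 40
```

```text
clock: 3.75
position: [0.5825, 0.1214, 0.1255]
ee_rot: [0.398, 0.917, -0.005, -0.005]
ft_force: [-5.7, -3.4, 3.4]
grip_width: 0.171
```

```bash
python3 -m jog '[[[0.008,0.007,0],[0,0,0.05],0],[[0.005,0.007,0],[0,0,0],0],[[0,0,0],[0,0,0],0],[[0,0,0],[0,0,0],45],[[0,0,0],[0,0,0],45]]' 40
python3 - <<'E'
from h import *
import cv2
m=cams.camera_model("wrist");p,d=cams.camera("wrist")
cv2.imwrite("pics/w4.png",p[:,:,::-1]);print(sensors.get_obs()["position"],sensors.get_obs()["joint_pos"])
p,d=cams.camera("top");p=p[155:275,95:205,::-1]
cv2.imwrite("pics/t4.png",cv2.resize(p,None,fx=4,fy=4,interpolation=cv2.INTER_CUBIC))
E
```

```text
clock: 4.38
position: [0.597, 0.1327, 0.1259]
ee_rot: [0.375, 0.927, -0.007, -0.004]
ft_force: [-0.5, -0.2, -0.1]
grip_width: 0.447
[0.59695961 0.13279297 0.12592495] [-0.54025299  0.41503966  0.30809476  1.6463389  -0.12998358  1.11606883
  0.60436772]
```

View pics/w4.png

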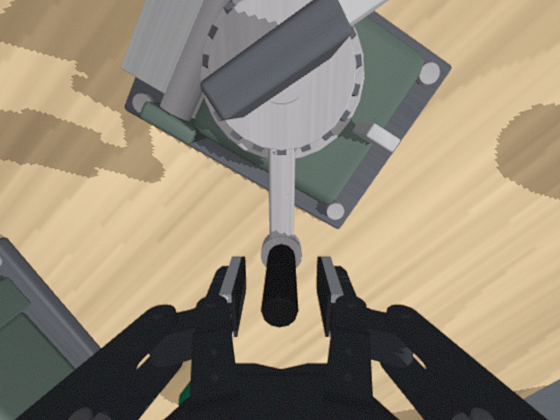

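```bash
python3 -m jog '[[[0,0,0.05],[0,0,0],50],[[0,0,0.05],[0,0,-0.1],50],[[-0.01,0.01,0.015],[0,0,-0.17],50],[[-0.02,0.02,0],[0,0,-0.17],50],[[-0.02,0.02,0],[0,0,-0.17],50]]' 40;  python3 -m jog '[[[-0.02,0.02,0],[0,0,-0.17],50],[[0,0,0],[0,0,-0.17],50],[[0,0,0],[0,0,0],50],[[0,0,0],[0,0,0],50]]'
python3 - <<'E'
from h import *
import cv2
o=sensors.get_obs();print(o["position"],o["joint_pos"])
m=cams.camera_model("wrist");p,d=cams.camera("wrist");np.save("w5.npy",m,allow_pickle=True)
cv2.imwrite("pics/w5.png",p[:,:,::-1])
p,d=cams.camera("top");p=p[155:275,95:205,::-1]
cv2.imwrite("pics/t5.png",cv2.resize(p,None,fx=4,fy=4,interpolation=cv2.INTER_CUBIC))
E
```

```text
clock: 5.1
position: [0.5457, 0.1818, 0.245]
ee_rot: [0.644, 0.765, -0.004, -0.007]
ft_force: [0.8, -0.2, 0.5]
grip_width: 0.499
clock: 5.6
position: [0.5233, 0.2047, 0.2458]
ee_rot: [0.765, 0.643, -0.002, -0.008]
ft_force: [-1.1, 0.4, 0.3]
grip_width: 0.495
[0.52334734 0.20470261 0.24584268] [-0.79167692  0.20325627  0.39985998  1.65146868 -0.09630271  1.31209395
 -0.5465367 ]
```

View pics/w5.png

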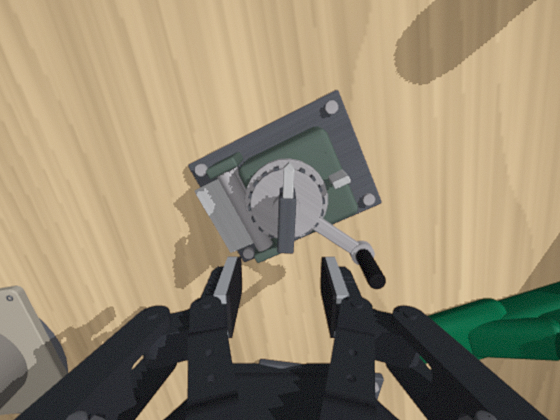

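Run:
```python
import cv2
p=cv2.imread("pics/w5.png");cv2.imwrite("pics/w5c.png",cv2.resize(p[150:300,230:400],None,fx=4,fy=4,interpolation=cv2.INTER_CUBIC))
```

```text
(no output)
```

View pics/w5c.png

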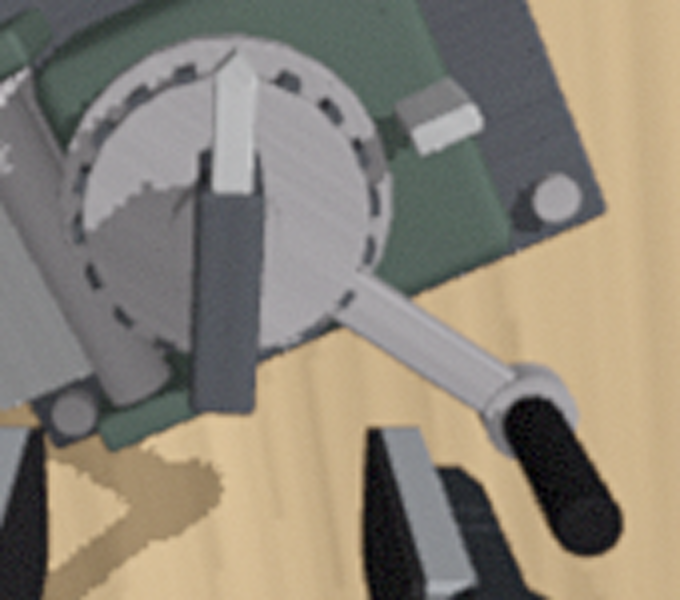

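Run:
```python
from h import *
m=np.load("w5.npy",allow_pickle=True).item()
W=lambda u,v,z: ray("wrist",230+u/4,150+v/4,z,m)[:2]
e=W(222,409,.152);t=W(236,52,.15);d=t-e;L=np.hypot(*d);print("len",L,"ang",np.arctan2(d[1],d[0]));u=d/L
print("ctr",e+.024*u, t-.048*u)
print("peg",W(587,525,.149),"tab",W(445,130,.106),W(430,105,.106))
print(cams.camera_model("wrist")["view"][:3,:3].round(3))
```

```text
len 0.07327637851017148 ang 1.367718874806899
ctr [0.52653358 0.19958547] [0.52679101 0.20083562]
peg [0.59425227 0.13451802] tab [0.58008964 0.21484055] [0.57735599 0.22121443]
[[ 0.985 -0.173 -0.016]
 [-0.159 -0.935  0.316]
 [-0.069 -0.309 -0.948]]
```

```bash
python3 -m jog '[[[0.004,-0.005,-0.03],[0,0,-0.03],50],[[0,0,-0.04],[0,0,0],50],[[0,0,-0.025],[0,0,0],50],[[0,0,0],[0,0,0],50]]'
python3 - <<'E'
from h import *
import cv2
m=cams.camera_model("wrist");p,d=cams.camera("wrist")
cv2.imwrite("pics/w6.png",p[:,:,::-1]);print(sensors.get_obs()["position"])
E
```

```text
clock: 6.2
position: [0.5287, 0.198, 0.1489]
ee_rot: [0.774, 0.633, -0.001, -0.008]
ft_force: [-0.3, 0.7, 0.6]
grip_width: 0.5
[0.52932881 0.19828864 0.15008969]
```

View pics/w6.png

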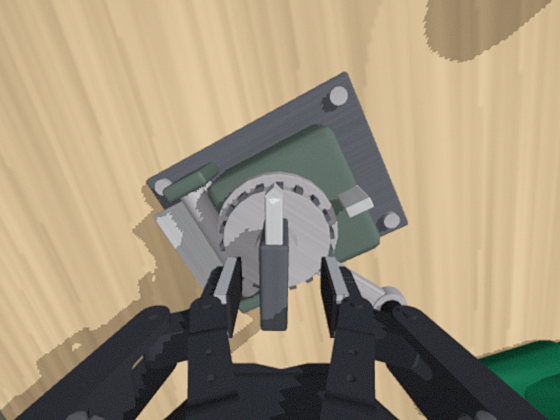

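```bash
python3 -m jog '[[[-0.003,0.002,-0.017],[0,0,0],50],[[0,0,-0.002],[0,0,0],50],[[0,0,0],[0,0,0],0],[[0,0,0],[0,0,0],0],[[0,0,0],[0,0,0],0]]' 60
```

```text
clock: 6.88
position: [0.526, 0.2018, 0.1337]
ee_rot: [0.774, 0.634, 0.001, -0.009]
ft_force: [3.1, 0.2, -11.0]
grip_width: 0.158
```

```bash
python3 -m jog '[[[0,0,0],[0,0,-0.15],0],[[0,0,0],[0,0,-0.15],0],[[0,0,0],[0,0,-0.15],0],[[0,0,0],[0,0,-0.15],0],[[0,0,0],[0,0,-0.15],0]]' 60; python3 -c "
from h import *
o=sensors.get_obs();q=o['ee_rot'];print(2*np.arctan2(q[1],q[0]),o['joint_pos'],o['torque'])"
```

```text
clock: 7.5
position: [0.5262, 0.2015, 0.1336]
ee_rot: [0.955, 0.297, 0.004, -0.007]
ft_force: [-0.1, -0.2, -4.4]
grip_width: 0.158
0.6029279730098491 [-0.87169072  0.30680971  0.50880445  1.79916062 -0.1826814   1.06987407
 -1.26384463] [-0.5376644  -0.47793854  0.16215312]
```

```bash
python3 -m jog '[[[0,0,0],[0,0,-0.16],0],[[0,0,0],[0,0,-0.15],0],[[0,0,0],[0,0,0],0],[[0,0,0],[0,0,0],0]]' 60
python3 - <<'E'
from h import *
import cv2
o=sensors.get_obs();q=o['ee_rot'];print(2*np.arctan2(q[1],q[0]))
p,d=cams.camera("wrist")
cv2.imwrite("pics/w7.png",p[:,:,::-1])
E
```

```text
clock: 8.0
position: [0.5262, 0.2015, 0.1336]
ee_rot: [0.99, 0.144, 0.005, -0.005]
ft_force: [-0.2, -0.5, -3.5]
grip_width: 0.154
0.2883547102227526
```

View pics/w7.png

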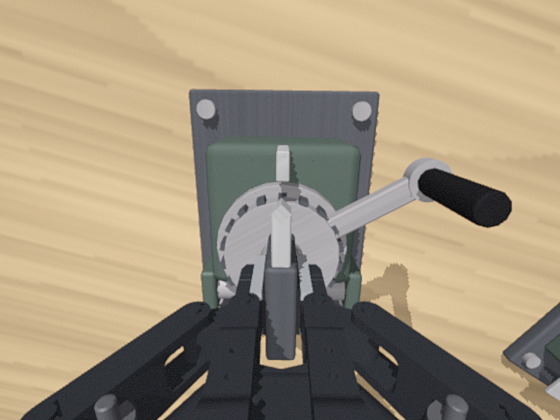

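```bash
python3 -m jog '[[[0,0,0],[0,0,0],50],[[0,0,0],[0,0,0],50],[[0,0,0.05],[0,0,0],50],[[0,0,0.05],[0,0,0],50],[[0,0,0.015],[0,0,0.15],50]]' 40
python3 - <<'E'
from h import *
import cv2
o=sensors.get_obs();q=o['ee_rot'];print(2*np.arctan2(q[1],q[0]))
m=cams.camera_model("wrist");p,d=cams.camera("wrist");np.save("w8.npy",m,allow_pickle=True)
cv2.imwrite("pics/w8.png",p[:,:,::-1])
E
```

```text
clock: 8.68
position: [0.5258, 0.2011, 0.2521]
ee_rot: [0.975, 0.22, 0.005, -0.005]
ft_force: [0.5, 0.7, -1.0]
grip_width: 0.501
0.44411023596450766
```

View pics/w8.png

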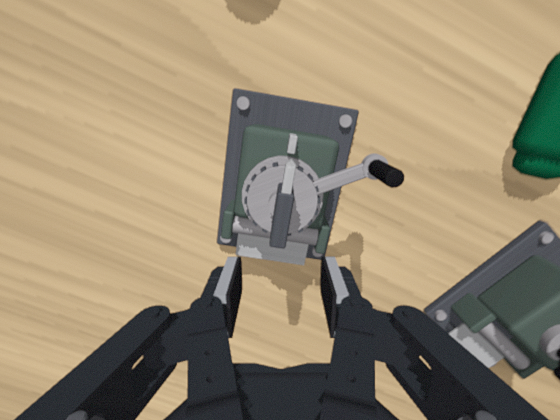

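```bash
python3 -m jog '[[[0.007,-0.007,0],[0,0,0.18],45],[[0.007,-0.007,0],[0,0,0.18],45],[[0.007,-0.007,0],[0,0,0.18],45],[[0.007,-0.007,0],[0,0,0.18],45],[[0.007,-0.007,0],[0,0,0.18],45]]';python3 -m jog '[[[0.007,-0.007,0],[0,0,0.18],45],[[0.007,-0.007,0],[0,0,0.18],45],[[0.007,-0.007,0],[0,0,0.18],45],[[0.007,-0.007,0],[0,0,0.18],45],[[0,0,0],[0,0,0.12],45]]';python3 -m jog '[[[0,0,0],[0,0,0],45]]'
python3 - <<'E'
from h import *
import cv2
o=sensors.get_obs();q=o['ee_rot'];print(2*np.arctan2(q[1],q[0])-np.pi/2,o["joint_pos"])
m=cams.camera_model("wrist");p,d=cams.camera("wrist");np.save("w9.npy",m,allow_pickle=True)
cv2.imwrite("pics/w9.png",p[:,:,::-1])
E
```

```text
clock: 9.35
position: [0.5615, 0.166, 0.2515]
ee_rot: [0.775, 0.632, 0.002, -0.008]
ft_force: [-1.0, 0.1, -0.4]
grip_width: 0.452
clock: 9.98
position: [0.5902, 0.1357, 0.2479]
ee_rot: [0.442, 0.897, -0.003, -0.009]
ft_force: [-0.0, -0.1, 0.3]
grip_width: 0.452
clock: 10.1
position: [0.5901, 0.1356, 0.2473]
ee_rot: [0.443, 0.897, -0.003, -0.01]
ft_force: [-0.3, -0.1, -0.4]
grip_width: 0.453
0.6533115559408698 [-0.61462092  0.31222113  0.39920273  1.52372007 -0.13006611  1.35007657
  0.45147568]
```

View pics/w9.png

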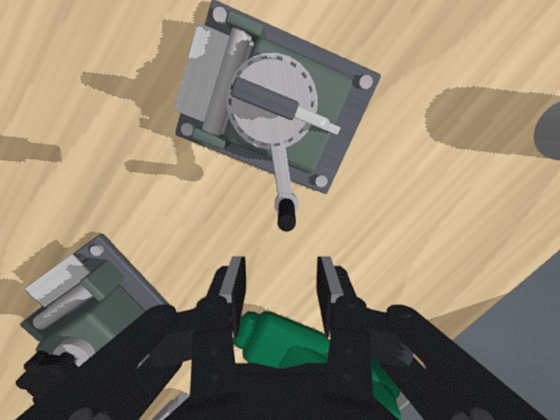

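```bash
python3 -c "
from h import *
m=np.load('w9.npy',allow_pickle=True).item()
print(ray('wrist',287,222,.149,m),ray('wrist',286,201,.097,m))"
python3 -m jog '[[[0.004,-0.001,-0.03],[0,0,0],45],[[0.001,0,-0.045],[0,0,0],45],[[0,0,-0.03],[0,0,0],45],[[0,0,0],[0,0,0],45]]'
python3 - <<'E'
from h import *
import cv2
m=cams.camera_model("wrist");p,d=cams.camera("wrist")
cv2.imwrite("pics/w10.png",p[:,:,::-1]);print(sensors.get_obs()["position"])
E
```

```text
[0.59440658 0.13513526 0.149     ] [0.59225591 0.13669098 0.097     ]
clock: 10.65
position: [0.5949, 0.1349, 0.1397]
ee_rot: [0.45, 0.893, -0.003, -0.009]
ft_force: [-0.3, -1.5, 0.0]
grip_width: 0.453
[0.59576031 0.13505684 0.14124591]
```

View pics/w10.png

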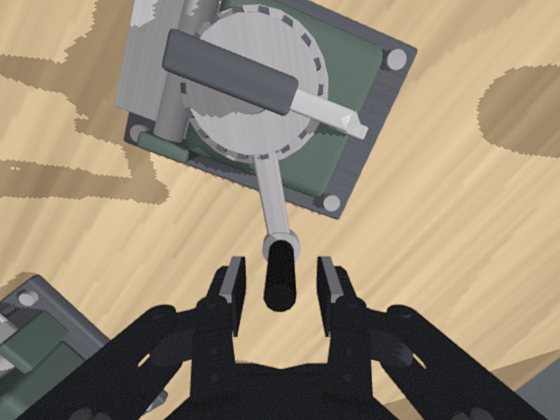

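Peg centred between the jaws (column 281). Lower, close, and swing back.

```bash
python3 -m jog '[[[0,0,-0.015],[0,0,0],45],[[0,0,-0.002],[0,0,0],45],[[0,0,0],[0,0,0],0],[[0,0,0],[0,0,0],0],[[0,0,0],[0,0,0],0]]' 40; python3 -m jog '[[[-0.010,-0.010,0],[0,0,-0.08],0],[[-0.012,-0.008,0],[0,0,-0.08],0],[[-0.013,-0.006,0],[0,0,-0.08],0]]' 40
```

```text
clock: 11.32
position: [0.5972, 0.1356, 0.1266]
ee_rot: [0.451, 0.893, -0.0, -0.007]
ft_force: [-0.0, 0.2, -3.6]
grip_width: 0.176
clock: 11.7
position: [0.5653, 0.1116, 0.1267]
ee_rot: [0.558, 0.83, 0.003, -0.003]
ft_force: [8.3, 0.4, -8.0]
grip_width: 0.175
```

```bash
python3 -m jog '[[[-0.013,-0.004,0],[0,0,-0.08],0],[[-0.014,-0.002,0],[0,0,-0.08],0],[[-0.014,0,0],[0,0,-0.08],0]]' 40
```

```text
clock: 12.08
position: [0.5264, 0.102, 0.1266]
ee_rot: [0.658, 0.753, 0.005, 0.001]
ft_force: [7.8, -1.4, -7.2]
grip_width: 0.178
```

```bash
python3 -m jog '[[[-0.012,0.002,0],[0,0,-0.05],0],[[-0.009,0.003,0],[0,0,-0.05],0],[[0,0,0],[0,0,0],0]]' 40
```

```text
clock: 12.45
position: [0.506, 0.1032, 0.1266]
ee_rot: [0.699, 0.715, 0.005, 0.003]
ft_force: [2.6, 3.4, -6.2]
grip_width: 0.174
```

```bash
python3 -m jog '[[[-0.003,0.001,0],[0,0,0],0],[[0,0,0],[0,0,0],0]]' 40;  python3 -m jog '[[[0,0,0],[0,0,0],45],[[0,0,0],[0,0,0],45],[[0,0,0.05],[0,0,0],45],[[0,0,0.05],[0,0,0],45],[[0,0,0.015],[0,0,0],45]]'; python3 -m jog '[[[0,0,0],[0,0,0],45]]'
python3 - <<'E'
from h import *
import cv2
m=cams.camera_model("wrist");p,d=cams.camera("wrist");np.save("w11.npy",m,allow_pickle=True)
p=p[:,:,::-1];cv2.imwrite("pics/w11.png",p)
cv2.imwrite("pics/w11c.png",cv2.resize(p[0:260,190:460],None,fx=2.2,fy=2.2,interpolation=cv2.INTER_CUBIC))
E
```

```text
clock: 12.7
position: [0.5036, 0.1036, 0.1265]
ee_rot: [0.699, 0.715, 0.005, 0.004]
ft_force: [0.2, 0.5, -4.4]
grip_width: 0.175
clock: 13.32
position: [0.5037, 0.1044, 0.245]
ee_rot: [0.697, 0.717, 0.005, 0.004]
ft_force: [0.0, 0.2, 0.4]
grip_width: 0.452
clock: 13.45
position: [0.5041, 0.1047, 0.2456]
ee_rot: [0.697, 0.717, 0.006, 0.004]
ft_force: [-0.4, 0.0, -0.6]
grip_width: 0.453
```

View pics/w11c.png

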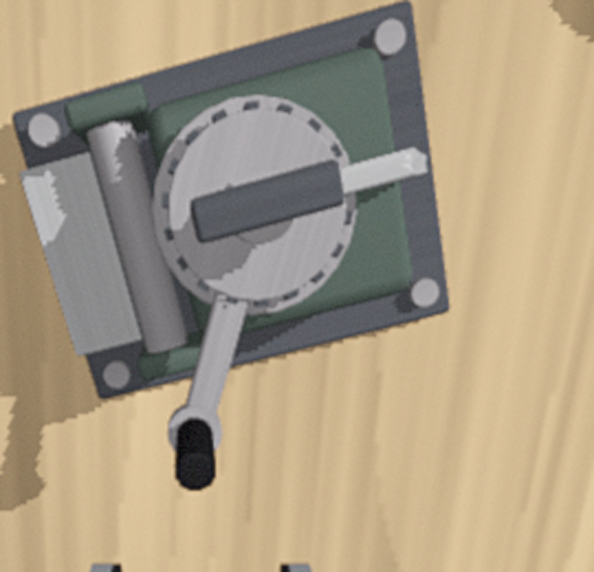

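```bash
python3 - <<'E'
from h import *
import cv2
m=np.load("w11.npy",allow_pickle=True).item()
W=lambda u,v,z: ray("wrist",190+u/2.2,v/2.2,z,m)[:2]
c=np.array([.5262,.2]);A=lambda p:np.arctan2(*(p-c)[::-1])
peg=W(196,470,.149);e1,e2=W(203,221,.152),W(427,160,.15);d=e2-e1
print(peg,A(peg),"ptr",e2,A(e2),np.arctan2(d[1],d[0]))
p,d=cams.camera("top");p=p[155:275,95:205,::-1]
cv2.imwrite("pics/t12.png",cv2.resize(p,None,fx=5,fy=5,interpolation=cv2.INTER_CUBIC))
p,d=cams.camera("side");p=p[110:210,230:340,::-1]
cv2.imwrite("pics/s12.png",cv2.resize(p,None,fx=6,fy=6,interpolation=cv2.INTER_CUBIC))
E
python3 -m jog '[[[-0.03,-0.04,0.04],[0,0,0],60],[[-0.03,-0.04,0.04],[0,0,0],60],[[-0.03,-0.04,0.02],[0,0,0],60],[[-0.0,-0.04,0],[0,0,0],60],[[0,0,0],[0,0,0],60]]';python3 - <<'E'
from h import *
import cv2
p,d=cams.camera("top");p=p[155:275,95:205,::-1]
cv2.imwrite("pics/t13.png",cv2.resize(p,None,fx=5,fy=5,interpolation=cv2.INTER_CUBIC))
E
```

```text
[0.50449168 0.10833315] -1.8033299779417746 ptr [0.57368077 0.21273946] 0.26213388409816857 0.27946361208082493
clock: 14.22
position: [0.4085, -0.0588, 0.3385]
ee_rot: [0.696, 0.718, -0.002, 0.002]
ft_force: [-0.1, 0.5, -0.3]
grip_width: 0.601
```

View pics/t13.png

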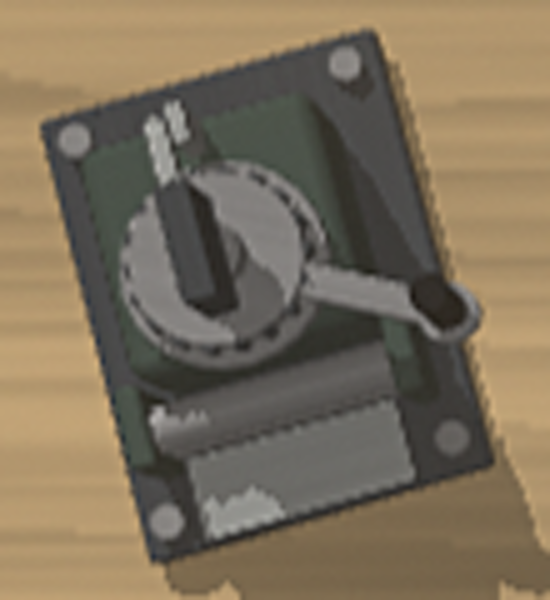

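View pics/s12.png

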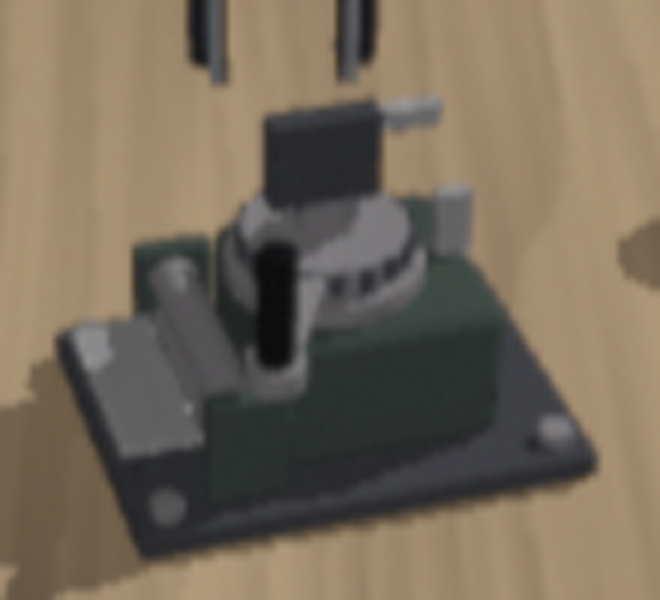

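```bash
python3 -c "
from workcell import manip,sensors
o=sensors.get_obs();print(abs(o['joint_velocities']).max(),o['ft_force'])
print(manip.hand_in())"
```

```text
0.03911039229070872 [-0.02817663 -0.47728479 -0.57086008]
the job is handed in; nothing more can be done
None
```

I completed all three steps and handed the job in at about 14 s; the hand-in gives no verdict. I gripped the peg and swung the ring about 1.05 rad loose. I then turned the adjuster by its bar from about 1.07 rad clockwise to the tab, and swung the ring back tight and let go.

What the last checks showed:
- **Lock ring:** the peg sits at about -1.803 rad about the axis, against -1.808 rad at the start, so the ring is within about 0.01 rad of its tight stop.
- **Pointer:** it lies at 0.26 to 0.28 rad. My estimates of the tab's direction ranged from 0.26 to 0.34 rad, and I used 0.295. The error is therefore at most about 0.08 rad, against a limit of 0.2.
- **Disagreement:** the pointer looks beside the tab in the last top view. I put this down to parallax, because the pointer stands about 45 mm above the tab; the wrist view showed the two lined up.
- **Robot:** the gripper is open and well clear of the machine. Measured forces stayed around 11 N or less.

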